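# Load the analyser's reagent rail in order of bottle height

## Robot

A 6-joint arm with a two-finger parallel gripper is mounted at the origin on a cart in front of the work surface, level with it; the furniture and walls round the work are solid. World frame = base frame: x ahead of the robot, y to its left, z up, the work surface at z = 0. Lengths are in m, angles in rad, forces in N, time in s.
With the tool pointing down it reaches from about 0.35 to 0.925 m from the base axis. Payload 6.4 kg.
Tool frame: the origin (TCP) lies on the centre line of the jaws, within the pads' length; the fingertips stand 17 mm ahead of it and the grasp point (between the pads) lies 2 mm behind it; z points along the fingers, y is the line along which they close (so a half turn about z gives the same grasp; the last joint's range is limited). The gripper opens to 85 mm and grips with 20 to 120 N. Pads are 22 mm wide; open, the fingers measure 114 mm over their backs; the gripper's body (76 mm by 85 mm) begins 54 mm behind the grasp point. The pads swing forward as they close: fully open they stand 13 mm farther back than shut.
Start: joints at [1.117, 0.245, 1.558, -0, 1.339, -0.174], TCP at [0.18, 0.625, 0.248] pointing down, gripper open.
Joint ranges: [-3.13, 3.13], [-1.02, 2.26], [0.13, 2.54], [-0.95, 4.09], [0.21, 2.88], [-2.74, 2.74]. Speed limits (rad/s): [2.57, 2.57, 3.14, 3.14, 3.14, 3.14].

## Interface

Orientations are given as a unit quaternion [x, y, z, w].
In Python, from bench import status, viewer, bot gives the robot as it stands. The module is installed in compiled form; this text tells all that it offers.
- The arm moves only by the tool arm_command, never from a script. Its argument "targets" is a list of rows, each a list of 7 numbers: the shift along the tool's x, y, z in mm, then the turn, a rotation vector about the tool's x, y, z in rad, then the finger opening in mm, from 0 to 85.4. In form: [[x, y, z, rx, ry, rz, grip], ...]. A call has 1 to 8 rows; each row shifts and turns the commanded pose from where the row before left it, along the tool's axes as they then stand; what a row does not reach is not made up. A row lasts 1/10 s, in which the tool goes at most 50 mm and 8.59 degrees, less where a joint would pass 70% of its speed; a pose out of reach is approached as far as the arm can. A call is refused whole if a number of a shift passes 50 or a number of a turn 0.15, either way. A call with a gripper value outside its range is refused whole. The fingers move at their own pace and stop on an object; "squeeze" is the grip in N (left out, the last holds). Time passes only in rows, so rows that do not move let the fingers close. It gives the time, the measured TCP pose, the force, the opening and the grip force at its end, in the units of the state.
- status.get_obs(): the state, without advancing time (a new reading comes with each control period).
- viewer.snapshot(name): name is "scene" or "side" or "wrist"; returns a dict with "img" (400x640x3 uint8, red, green, blue), "fovy" (degrees; the focal length in pixels is half the picture's height over the tangent of half this angle, whatever the lens; pixels are square), "cx", "cy" (the principal point, pixels), "camera_from_world" (4x4, takes a point from world to camera coordinates); the wrist camera has in their place "hand_eye" (4x4, takes a point from camera to tool coordinates, whose origin is the TCP and whose axes are the flange's). Camera axes: x right, y down, z forward; pixel columns grow to the right and rows downward; lengths in m; the calibration is good to about 2 mm. A picture is of the moment at which its call begins: read the wrist's pose just before it. There is no depth.
- bot.hand_in(): hands the job in; it is judged then, once.
Trained networks look in a picture, given as the dict that the camera call returned (one of the last four; its "shot" number tells which), for a name from the list of things; names that differ only in an ending like _2 or _b are one class to them, and where a whole thing is asked for, a point or a joint stands for the part that bears it (a point fixed in the world has none). Each returns a list of dicts, best first, with "confidence" (0 to 1); they miss things now and then, are a little off and sometimes report something else, mostly with a low value. They report only what shows in the picture. A call takes as long as a camera call. They do not tell look-alikes from the thing itself.
- viewer.search_frame(thing, picture): "box" ([left, top, width, height] in pixels, round what is visible of it).
The state is a dict: "clock": time; "joints": joint angles; "joint_vel": joint speeds; "effort": joint torques, N m; "tool_pos": TCP position; "ee_rot": TCP orientation; "wrist_force": force on the tool from outside, world axes, zero at the start; "moment": the same for the moment, N m; "gripper_width": finger opening in m; "finger_force": force on a finger pad.
Only numpy, scipy, OpenCV 4.12 (cv2) and the standard library are available. Lean on these libraries where they do the work, as an engineer would, in place of code of your own. Each camera call takes 0.05 s, during which the arm holds its last target. There are 200 camera calls.

## Task

Load the reagent rail for the analyser: stand the four reagent bottles upright in its wells, one in the middle of each well, in falling order of height, with the tallest in the well next to the orange docking block and the shortest in the well next to the grey carrying handle. Keep the bottles upright all the while, do not knock any over, and leave the rack of sample tubes as it stands.

Things in the scene. Friction and masses are not known exactly. Their poses are not given: they have to be found in the camera images.
- bottle_d_center (a point): reagent bottle, tallest and thickest: grey bottle, GREEN cap, green band; round, diameter 60 mm, height 136 mm with cap, closed and rigid. The point is on its axis, half-way up (68 mm above its underside); z is its axis, up when it stands. Loose on the worktop behind the rail. Grip round the body, high up: about 88 mm above the underside, so that the palm stays clear of the cap.
- bottle_b_center (a point): reagent bottle, second tallest: white bottle, BLUE cap, blue band; round, diameter 52 mm, height 110 mm with cap, closed and rigid. The point is on its axis, half-way up (55 mm above its underside); z is its axis, up when it stands. Loose on the worktop behind the rail. Grip round the body, high up: about 70 mm above the underside, so that the palm stays clear of the cap.
- bottle_a_center (a point): reagent bottle, third: amber/tan bottle, WHITE cap, dark red band; round, diameter 42 mm, height 88 mm with cap, closed and rigid. The point is on its axis, half-way up (44 mm above its underside); z is its axis, up when it stands. Loose on the worktop behind the rail. Grip round the body, high up: about 56 mm above the underside, so that the palm stays clear of the cap.
- bottle_c_center (a point): reagent bottle, shortest and thinnest: white bottle, RED cap, orange band; round, diameter 34 mm, height 62 mm with cap, closed and rigid. The point is on its axis, half-way up (31 mm above its underside); z is its axis, up when it stands. Loose on the worktop behind the rail. Grip round the body, high up: about 41 mm above the underside, so that the palm stays clear of the cap.
- well_1: white well block 1 of 4 alike, counted from the left (+y) end of the fixed reagent rail; 88 x 88 mm, 90 mm apart, with a round well 76 mm wide, 12 mm deep, black floor with a small white centre dot. Origin: centre of its underside, 8 mm above the worktop; well floor 4 mm above the origin, rim 16 mm. y runs along the rail, x across it, z up. The number does not say which bottle goes there.
- well_2: white well block 2 of 4 alike, counted from the left (+y) end of the fixed reagent rail; 88 x 88 mm, 90 mm apart, with a round well 76 mm wide, 12 mm deep, black floor with a small white centre dot. Origin: centre of its underside, 8 mm above the worktop; well floor 4 mm above the origin, rim 16 mm. y runs along the rail, x across it, z up. The number does not say which bottle goes there.
- well_3: white well block 3 of 4 alike, counted from the left (+y) end of the fixed reagent rail; 88 x 88 mm, 90 mm apart, with a round well 76 mm wide, 12 mm deep, black floor with a small white centre dot. Origin: centre of its underside, 8 mm above the worktop; well floor 4 mm above the origin, rim 16 mm. y runs along the rail, x across it, z up. The number does not say which bottle goes there.
- well_4: white well block 4 of 4 alike, counted from the left (+y) end of the fixed reagent rail; 88 x 88 mm, 90 mm apart, with a round well 76 mm wide, 12 mm deep, black floor with a small white centre dot. Origin: centre of its underside, 8 mm above the worktop; well floor 4 mm above the origin, rim 16 mm. y runs along the rail, x across it, z up. The number does not say which bottle goes there.
- dock_block: orange docking block, 88 x 22 x 30 mm, fixed on one end of the rail (either end, it changes), 58 mm from the centre of the nearest well; the grey carrying handle (a bow standing 52 mm above the worktop) is on the other end. Origin: centre of its underside; x across the rail.
- tube_rack: blue grid rack with capped sample tubes, 64 x 125 x 62 mm (tubes to about 80 mm), stands loose to the right of the rail; not to be disturbed. Origin: centre of its underside.
Not all that is in view belongs to the job. What is shaped like the part that bears bottle_a_center but pink or purple is not meant. What is shaped like the part that bears bottle_d_center but purple is not meant.

How it is judged:
By the outcome, as a careful person would: the job done as asked, in the order asked, and still so for the second after the job is handed in, with the robot touching nothing.
It also fails if it takes over 96 s, if anything falls off the work surface, if the arm or the gripper's body presses on something with over 40 N, if the wrist force passes 120 N, or if a joint passes its speed limit or range.

## Working session

There is one attempt and no reset: what is moved stays moved. The work goes in short steps, Python scripts to look and compute and a tool call to move; the robot and the scene stay as the last step left them, time stands still between calls to the robot, and variables do not carry over. Pictures are saved under pics/ and viewed, at most 14 in all, crops included, and the job is handed in when it is done.

Besides the shell and the picture viewer there is one more tool, called after ">>>" as name([rows], argument=value, ...), one row to a line, values as JSON. arm_command: Moves the arm, as the interface text tells. Its arguments: {"type":"object","properties":{"targets":{"type":"array"},"squeeze":{"type":"number"}},"required":["targets"]}

```bash
mkdir -p pics; cat > h.py <<'E'
import numpy as np, cv2
from scipy.spatial.transform import Rotation as R
from bench import status, viewer, bot
def snap(n):
    o=status.get_obs(); p=viewer.snapshot(n)
    if n=='wrist':
        T=np.eye(4);T[:3,:3]=R.from_quat(o['ee_rot']).as_matrix();T[:3,3]=o['tool_pos']
        p['cfw']=np.linalg.inv(T@np.array(p['hand_eye']))
    else: p['cfw']=np.array(p['camera_from_world'])
    p['f']=200/np.tan(np.radians(p['fovy'])/2)
    return p
def save(p,n): cv2.imwrite(f'pics/{n}.png',p['img'][:,:,::-1])
def proj(p,X):
    c=p['cfw']@np.append(X,1);return np.array([p['cx']+p['f']*c[0]/c[2],p['cy']+p['f']*c[1]/c[2]])
def ray(p,u,v):
    M=np.linalg.inv(p['cfw']);d=M[:3,:3]@np.array([(u-p['cx'])/p['f'],(v-p['cy'])/p['f'],1]);return M[:3,3],d/np.linalg.norm(d)
def onz(p,u,v,z):
    o,d=ray(p,u,v);return o+d*(z-o[2])/d[2]
def tri(rs):
    A=sum(np.eye(3)-np.outer(d,d) for o,d in rs);b=sum((np.eye(3)-np.outer(d,d))@o for o,d in rs);return np.linalg.solve(A,b)
E
python3 - <<'E'
from h import *
np.set_printoptions(precision=3,suppress=True)
print(status.get_obs())
for n in ['scene','side','wrist']:
    p=snap(n);save(p,n+'0');print(n,p['shot'],p['fovy'],p['cx'],p['cy'],'campos',np.linalg.inv(p['cfw'])[:3])
    for t in ['bottle_d_center','bottle_a_center','bottle_b_center','bottle_c_center','well_1','dock_block','tube_rack']:
        print(t,[(np.round(d['box']).astype(int).tolist(),round(d['confidence'],2)) for d in viewer.search_frame(t,p)])
E
```

```text
{'clock': 0.0, 'joints': array([ 1.117,  0.246,  1.559,  0.   ,  1.339, -0.174]), 'joint_vel': array([ 0.002,  0.   ,  0.001, -0.001, -0.001, -0.001]), 'effort': array([  0.   , -42.952, -32.612,  -0.   ,   0.006,   0.   ]), 'tool_pos': array([0.179, 0.624, 0.247]), 'ee_rot': array([ 0.139,  0.99 , -0.001, -0.   ]), 'wrist_force': array([ 0.287,  0.632, -0.209]), 'moment': array([-0.018, -0.028,  0.058]), 'finger_force': 0.0, 'gripper_width': 0.08526483383370903}
scene 1 55.767029858002346 314.76325530092316 206.77737488555215 campos [[-0.502 -0.641  0.58   0.06 ]
 [-0.865  0.381 -0.328  0.249]
 [-0.011 -0.666 -0.745  0.731]]
bottle_d_center [([175, 181, 35, 48], 0.71), ([343, 143, 31, 52], 0.58)]
bottle_a_center [([313, 164, 16, 33], 0.89), ([290, 186, 15, 32], 0.81), ([320, 140, 15, 28], 0.7)]
bottle_b_center [([226, 197, 28, 44], 0.77)]
bottle_c_center [([168, 240, 25, 29], 0.92), ([332, 226, 50, 42], 0.37)]
well_1 [([366, 217, 50, 41], 0.95), ([256, 248, 49, 50], 0.9), ([294, 240, 53, 42], 0.85), ([331, 226, 50, 41], 0.69)]
dock_block [([401, 208, 22, 36], 0.61)]
tube_rack [([405
[... 281 characters left out ...]
44, 189, 20, 38], 0.92), ([314, 183, 13, 38], 0.88), ([391, 183, 9, 26], 0.4)]
bottle_b_center [([229, 171, 10, 22], 0.47)]
bottle_c_center [([232, 169, 10, 24], 0.49), ([315, 185, 11, 38], 0.47)]
well_1 [([237, 221, 54, 29], 0.92), ([288, 248, 63, 39], 0.92), ([259, 231, 61, 39], 0.69), ([214, 209, 51, 29], 0.68)]
dock_block [([324, 255, 38, 37], 0.96)]
tube_rack [([382, 243, 83, 72], 0.82), ([263, 169, 19, 39], 0.31)]
wrist 3 62.242038518331384 318.3934008932153 199.1185486986767 campos [[ 0.276  0.909  0.313  0.099]
 [ 0.961 -0.261 -0.091  0.647]
 [-0.001  0.326 -0.945  0.375]]
bottle_d_center []
bottle_a_center []
bottle_b_center []
bottle_c_center []
well_1 []
dock_block []
tube_rack []
```

View pics/scene0.png

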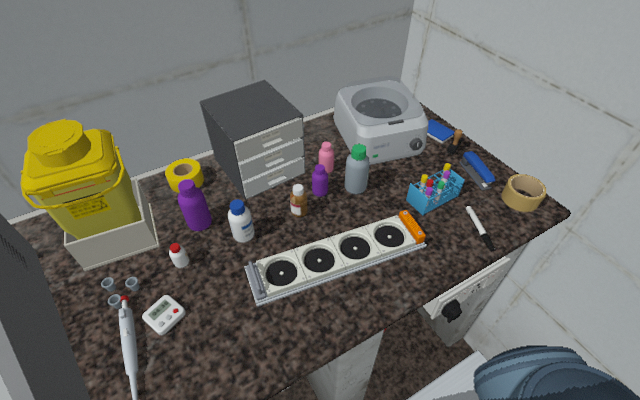

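View pics/side0.png

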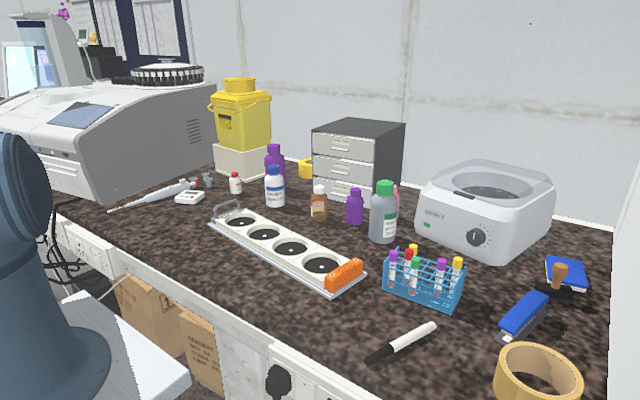

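The scene view shows the bottles: d at (357,170), b at (241,222), a at (298,200), c at (179,256). The well dots run from (283,272) to (390,237), with the dock at the right end, so the order d, b, a, c goes to wells 4, 3, 2, 1. The side view shows the same bottles at (383,212), (275,187), (320,202) and (235,183).

```bash
cat > m.py <<'E'
from h import *
np.set_printoptions(precision=4,suppress=True)
def blob(p,box,test):
    x,y,w,h=box;c=p['img'][y:y+h,x:x+w].astype(int);m=test(c[...,0],c[...,1],c[...,2]).astype(np.uint8)
    n,l,s,ce=cv2.connectedComponentsWithStats(m,connectivity=8)
    if n<2:return None
    i=1+np.argmax(s[1:,4]);return ce[i]+[x,y],s[i,4],s[i,:4]+[x,y,0,0]
T={'d':lambda r,g,b:(g>r+35)&(g>b+25),'b':lambda r,g,b:(b>r+50)&(b>g+30),'c':lambda r,g,b:(r>g+60)&(r>b+60),'a':lambda r,g,b:(np.minimum(np.minimum(r,g),b)>140),}
if __name__=='__main__':
    s=snap('scene');q=snap('side')
    W={'d':([340,140,35,22],[370,175,30,22]),'b':([226,197,28,17],[260,160,28,20]),'c':([165,240,25,14],[226,168,18,12]),'a':([288,180,20,14],[310,180,20,12])}
    for k in W:
        r=[blob(p,w,T[k]) for p,w in zip((s,q),W[k])]
        X=tri([ray(p,*a[0]) for p,a in zip((s,q),r)]);print(k,X,[(a[0],a[1],a[2]) for a in r],proj(s,X),proj(q,X))
    for a,b in [((283,272),(243,221)),((319,260),(265,233)),((355,247),(291,248)),((390,237),(322,265))]:
        r=[blob(p,[c[0]-5,c[1]-4,11,9],lambda r,g,b:r>90) for p,c in ((s,a),(q,b))]
        X=tri([ray(s,*r[0][0]),ray(q,*r[1][0])]);print('well',X,[(t[0],t[1]) for t in r],onz(s,*r[0][0],.012),onz(q,*r[1][0],.012))
E
python3 m.py
```

```text
d [ 0.6371 -0.2027  0.1241] [(array([358.2333, 151.5571]), np.int32(210), array([351, 144,  15,  16])), (array([384.2862, 187.4349]), np.int32(269), array([376, 179,  18,  18]))] [358.249  151.3517] [384.1391 187.621 ]
b [0.6391 0.1228 0.1025] [(array([236.8541, 206.4649]), np.int32(185), array([230, 199,  15,  15])), (array([272.6917, 169.2833]), np.int32(120), array([267, 164,  13,  11]))] [236.8607 206.709 ] [272.8289 169.1291]
c [0.6377 0.2777 0.058 ] [(array([174.5181, 247.4819]), np.int32(83), array([170, 243,  10,  10])), (array([233.9062, 174.0625]), np.int32(32), array([231, 172,   7,   5]))] [174.5235 247.6037] [233.9713 173.9982]
a [ 0.6396 -0.0303  0.0863] [(array([297.1977, 188.5814]), np.int32(86), array([293, 184,  10,  10])), (array([321. , 185.5]), np.int32(204), array([313, 180,  17,  12]))] [297.2126 186.803 ] [319.8586 186.8246]
well [0.4883 0.0956 0.014 ] [(array([281.1333, 272.5333]), np.int32(15)), (array([241.0909, 222.8182]), np.int32(11))] [0.4895 0.0951 0.012 ] [0.4908 0.0986 0.012 ]
well [0.475  0.007  0.0143] [(array([318.7692, 259.7692]), np.int32(13)), (array([264.1429, 235.0714]), np.int32(14))] [0.4761 0.0063 0.012 ] [0.4782 0.0102 0.012 ]
well [ 0.4614 -0.082   0.0138] [(array([354.7857, 247.6429]), np.int32(14)), (array([290.5 , 249.75]), np.int32(16))] [ 0.4625 -0.0829  0.012 ] [ 0.4636 -0.08    0.012 ]
well [ 0.4475 -0.1707  0.0138] [(array([389.1333, 236.4667]), np.int32(15)), (array([321.1875, 266.3125]), np.int32(16))] [ 0.4478 -0.1714  0.012 ] [ 0.4504 -0.1691  0.012 ]
```

```bash
cat >> h.py <<'E'
def delta(X,yaw=None,o=None):
    "tool-frame shift (mm) to world X; rz turn to have tool y at yaw(deg)"
    o=o or status.get_obs();M=R.from_quat(o['ee_rot']).as_matrix();d=M.T@(np.array(X)-o['tool_pos'])*1000
    t=''
    if yaw is not None:
        y=np.array([np.cos(np.radians(yaw)),np.sin(np.radians(yaw)),0]);x=np.cross(y,[0,0,-1])
        t=R.from_matrix(M.T@np.column_stack([x,y,[0,0,-1]])).as_rotvec()
    return d,t
E
python3 - <<'E'
from m import *
s=snap('scene');q=snap('side')
r=blob(q,[313,183,14,9],T['a']);print(r)
print('a',tri([ray(s,297.2,188.5),ray(q,*r[0])]))
for n,u,v,z in [('purp a',320,169,.08),('pink',326.5,146,.08),('bigpurp',190,188,.125),('centr L',372,160,0),('centr near R',425,150,0),('drawer L',245,195,0),('drawer R',303,165,0)]: print(n,onz(s,u,v,z))
E
```

```text
(array([319.5, 187. ]), np.int32(126), array([313, 183,  14,   9]))
a [ 0.6378 -0.0292  0.0849]
purp a [ 0.6717 -0.1131  0.08  ]
pink [ 0.7413 -0.1748  0.08  ]
bigpurp [0.7259 0.197  0.125 ]
centr L [ 0.7024 -0.3072  0.    ]
centr near R [ 0.6579 -0.4691  0.    ]
drawer L [0.7616 0.0672 0.    ]
drawer R [ 0.7865 -0.1242  0.    ]
```

>>> arm_command([
  [-33,-35,0,0,0,0,80],
  [-33,-35,0,0,0,0,80],
  [-33,-35,0,0,0,0,80],
  [-33,-35,0,0,0,0,80],
  [-33,-35,0,0,0,0,80],
  [-33,-35,0,0,0,0,80],
  [-33,-35,0,0,0,0,80],
  [-33,-35,0,0,0,0,80],
])

```text
clock: 2.2
tool_pos: [0.3564, 0.281, 0.2486]
ee_rot: [0.139, 0.99, 0.0, 0.0]
wrist_force: [0.3, -1.1, -0.3]
gripper_width: 0.0799
finger_force: 0.0
```

>>> arm_command([
  [0,0,0,0,0,0.144,80],
  [0,0,0,0,0,0.144,80],
  [0,0,0,0,0,0.144,80],
  [0,0,0,0,0,0.144,80],
  [0,0,0,0,0,0.144,80],
  [0,0,0,0,0,0.144,80],
  [0,0,0,0,0,0.144,80],
  [0,0,0,0,0,0.144,80],
])

```text
clock: 3.0
tool_pos: [0.3559, 0.2827, 0.2485]
ee_rot: [0.659, 0.753, 0.0, 0.0]
wrist_force: [-0.1, -0.1, -0.4]
gripper_width: 0.0802
finger_force: 0.0
```

>>> arm_command([
  [0,0,0,0,0,0.144,80],
  [0,0,0,0,0,0.144,80],
  [0,0,0,0,0,0,80],
])

```text
clock: 3.3
tool_pos: [0.3559, 0.2827, 0.2484]
ee_rot: [0.758, 0.653, 0.0, 0.0]
wrist_force: [-0.1, 0.2, -0.5]
gripper_width: 0.0798
finger_force: 0.0
```

```bash
python3 - <<'E'
from m import *
o=status.get_obs();print(o['clock'],o['tool_pos'],o['joints'])
# rail yaw -8.7
print(delta([.637,-.203,.25],-8.7))
E
```

```text
3.3 [0.3559 0.2827 0.2484] [ 0.421  -0.2349  2.0394 -0.      1.3368  0.5697]
(array([-438.7176,  349.9352,   -1.5325]), array([ 0.0003, -0.0001,  0.0031]))
```

>>> arm_command([
  [-36,29,0,0,0,0,80],
  [-36,29,0,0,0,0,80],
  [-36,29,0,0,0,0,80],
  [-36,29,0,0,0,0,80],
  [-36,29,0,0,0,0,80],
  [-36,29,0,0,0,0,80],
  [-36,29,0,0,0,0,80],
  [-36,29,0,0,0,0,80],
])

```text
clock: 4.1
tool_pos: [0.5433, -0.0385, 0.2485]
ee_rot: [0.757, 0.654, 0.0, 0.0]
wrist_force: [0.6, 0.2, -0.1]
gripper_width: 0.0798
finger_force: 0.0
```

>>> arm_command([
  [-36,29,0,0,0,0,80],
  [-36,29,0,0,0,0,80],
  [-36,29,0,0,0,0,80],
  [0,0,0,0,0,0,80],
  [0,0,0,0,0,0,80],
])

```text
clock: 4.6
tool_pos: [0.6126, -0.157, 0.2477]
ee_rot: [0.757, 0.653, -0.0, -0.001]
wrist_force: [0.0, 0.6, -0.5]
gripper_width: 0.0802
finger_force: 0.0
```

```bash
python3 - <<'E'
from m import *
o=status.get_obs();print(o['clock'],o['tool_pos'],o['joints'])
p=snap('wrist');save(p,'w1')
print(proj(p,[.637,-.203,.124]),blob(p,[0,0,640,400],T['d']))
for w in [[.4475,-.1707,.012],[.4614,-.082,.012]]:print(proj(p,w))
E
```

```text
4.6 [ 0.6126 -0.157   0.2477] [-0.43    0.2059  1.605   0.0002  1.3319 -0.282 ]
[355.1814 242.5271] (array([356.3496, 245.8391]), np.int32(1951), array([334, 220,  46,  53]))
[178.4665 195.6438]
[167.4614 115.628 ]
```

View pics/w1.png

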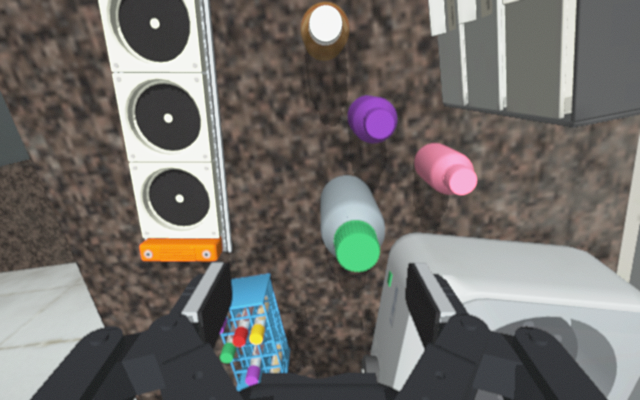

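>>> arm_command([
  [-21.5,15.5,0,0,0,0,84],
  [-21.5,15.5,0,0,0,0,84],
  [0,0,0,0,0,0,84],
  [0,0,0,0,0,0,84],
])

```text
clock: 5.05
tool_pos: [0.6365, -0.2022, 0.2483]
ee_rot: [0.757, 0.653, 0.0, -0.0]
wrist_force: [-1.1, 0.0, -1.0]
gripper_width: 0.0845
finger_force: 0.0
```

```bash
python3 - <<'E'
from m import *
o=status.get_obs();print(o['clock'],o['tool_pos'],delta([.637,-.204,.088],-8.7))
p=snap('wrist');b=blob(p,[0,0,640,400],T['d']);print(proj(p,[.637,-.204,.124]),b,onz(p,*b[0],.124))
for c in [[.4475,-.1707,.012],[.4614,-.082,.012],[.475,.007,.012]]:
    u=proj(p,c);b=blob(p,[int(u[0])-9,int(u[1])-9,19,19],lambda r,g,b:r>110);print(u,b and (b[0],b[1],onz(p,*b[0],.012)))
E
```

```text
5.05 [ 0.6365 -0.2022  0.2483] (array([ -1.8426,   0.7898, 160.3434]), array([-0.0004, -0.0005,  0.0045]))
[319.0484 196.8509] (array([319.9773, 199.0771]), np.int32(2024), array([297, 173,  47,  53])) [ 0.6375 -0.206   0.124 ]
[146.2016 160.3554] (array([146.8592, 162.7324]), np.int32(71), array([ 0.4474, -0.1734,  0.012 ]))
[132.0617  74.2508] (array([132.2353,  76.3059]), np.int32(85), array([ 0.4609, -0.0839,  0.012 ]))
[114.8366 -28.4137] None
```

>>> arm_command([
  [-2.5,1,40,0,0,0,84],
  [0,0,40,0,0,0,84],
  [0,0,40,0,0,0,84],
  [0,0,20,0,0,0,84],
  [0,0,20,0,0,0,84],
  [0,0,0,0,0,0,84],
  [0,0,0,0,0,0,84],
])

```text
clock: 5.8
tool_pos: [0.6374, -0.205, 0.0888]
ee_rot: [0.757, 0.653, 0.0, -0.0]
wrist_force: [0.3, -0.2, 0.5]
gripper_width: 0.0837
finger_force: 0.0
```

>>> arm_command([
  [0,0,0,0,0,0,60],
  [0,0,0,0,0,0,54],
  [0,0,0,0,0,0,50],
  [0,0,0,0,0,0,50],
  [0,0,0,0,0,0,50],
  [0,0,0,0,0,0,50],
], squeeze=40)

```text
clock: 6.4
tool_pos: [0.6383, -0.2063, 0.0905]
ee_rot: [0.758, 0.653, 0.0, 0.001]
wrist_force: [-2.5, 1.4, 6.6]
gripper_width: 0.0595
finger_force: 42.3
```

>>> arm_command([
  [0,0,-10,0,0,0,50],
  [0,0,-20,0,0,0,50],
  [0,0,-20,0,0,0,50],
  [0,0,-10,0,0,0,50],
  [0,0,0,0,0,0,50],
  [0,0,0,0,0,0,50],
])

```text
clock: 7.0
tool_pos: [0.6371, -0.2058, 0.1476]
ee_rot: [0.758, 0.653, -0.0, -0.0]
wrist_force: [0.1, 0.4, -3.2]
gripper_width: 0.059
finger_force: 43.7
```

```bash
python3 - <<'E'
from m import *
o=status.get_obs();print(o['clock'],o['tool_pos'],delta([.4475,-.172,.15],-8.7), o['wrist_force'])
s=snap('scene');q=snap('side');p=snap('wrist')
A=[blob(v,[0,0,640,400],T['d']) for v in (p,)]+[blob(s,[335,120,40,50],T['d']),blob(q,[365,130,40,60],T['d'])]
print(A[0][0],onz(p,*A[0][0],.124+.06));print(tri([ray(s,*A[1][0]),ray(q,*A[2][0])]))
E
```

```text
7.0 [ 0.6371 -0.2058  0.1476] (array([   5.2923, -192.4883,   -2.2009]), array([-0.0009, -0.0003,  0.0028])) [ 0.1279  0.4254 -3.2391]
[318.9249 328.2528] [ 0.6382 -0.1986  0.184 ]Traceback (most recent call last):
  File "<stdin>", line 5, in <module>
TypeError: 'NoneType' object is not subscriptable
```

>>> arm_command([
  [1,-20,0,0,0,0,50],
  [1,-35,0,0,0,0,50],
  [1,-40,0,0,0,0,50],
  [1,-40,0,0,0,0,50],
  [0.3,-35,0,0,0,0,50],
  [0,-22.5,0,0,0,0,50],
  [0,0,0,0,0,0,50],
  [0,0,0,0,0,0,50],
])

```text
clock: 7.95
tool_pos: [0.4477, -0.1732, 0.1481]
ee_rot: [0.758, 0.652, 0.0, 0.0]
wrist_force: [-0.1, -0.1, -2.2]
gripper_width: 0.0593
finger_force: 44.3
```

```bash
python3 - <<'E'
from m import *
o=status.get_obs();print(o['clock'],o['tool_pos'],delta([.4475,-.173,.101],-8.7), o['wrist_force'])
p=snap('wrist');save(p,'w2')
E
```

```text
7.95 [ 0.4477 -0.1732  0.1481] (array([ 0.1606, -0.2796, 47.1478]), array([ 0.0003, -0.    ,  0.0024])) [-0.0698 -0.0703 -2.1854]
```

View pics/w2.png

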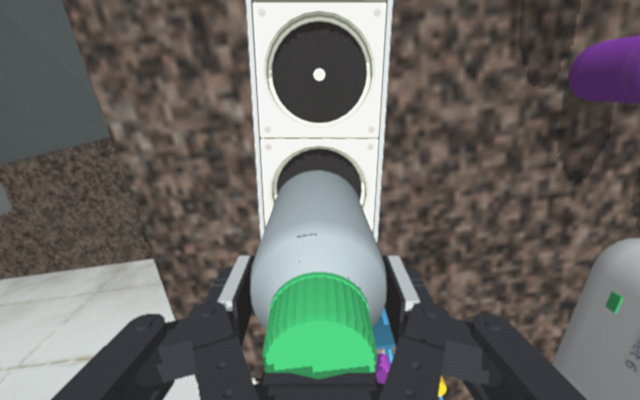

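The held bottle (320,220) hangs in line with the rail above well 4, laterally centred. Lowering it now.

>>> arm_command([
  [0,0,20,0,0,0,50],
  [0,0,15,0,0,0,50],
  [0,0,6,0,0,0,50],
  [0,0,3,0,0,0,50],
  [0,0,1.5,0,0,0,50],
  [0,0,0,0,0,0,50],
  [0,0,0,0,0,0,50],
])

```text
clock: 8.7
tool_pos: [0.4482, -0.1735, 0.1034]
ee_rot: [0.758, 0.653, 0.0, 0.001]
wrist_force: [0.2, -0.2, -3.0]
gripper_width: 0.0594
finger_force: 44.4
```

>>> arm_command([
  [0,0,1,0,0,0,50],
  [0,0,0.5,0,0,0,50],
  [0,0,0,0,0,0,50],
  [0,0,0,0,0,0,50],
])

```text
clock: 9.1
tool_pos: [0.4483, -0.1736, 0.1025]
ee_rot: [0.758, 0.653, 0.0, 0.001]
wrist_force: [-3.2, 0.5, 4.9]
gripper_width: 0.0593
finger_force: 45.1
```

>>> arm_command([
  [0,0,0,0,0,0,64],
  [0,0,0,0,0,0,72],
  [0,0,0,0,0,0,80],
  [0,0,0,0,0,0,84],
  [0,0,0,0,0,0,84],
  [0,0,-30,0,0,0,84],
  [0,0,-40,0,0,0,84],
  [0,0,-40,0,0,0,84],
])

```text
clock: 9.9
tool_pos: [0.4473, -0.1729, 0.2121]
ee_rot: [0.758, 0.652, -0.0, -0.001]
wrist_force: [0.7, -0.0, 0.1]
gripper_width: 0.0842
finger_force: 0.0
```

>>> arm_command([
  [0,0,-36,0,0,0,84],
  [0,0,0,0,0,0,84],
  [0,0,0,0,0,0,84],
])

```text
clock: 10.2
tool_pos: [0.448, -0.1733, 0.2479]
ee_rot: [0.758, 0.653, 0.0, 0.001]
wrist_force: [-0.4, -0.2, -0.3]
gripper_width: 0.084
finger_force: 0.0
```

```bash
python3 - <<'E'
from m import *
o=status.get_obs();print(o['clock'],o['tool_pos'], o['wrist_force'],delta([.639,.122,.248],-8.7))
s=snap('scene');q=snap('side');p=snap('wrist')
X=np.array([.4475,-.172,.136])
g=blob(p,[0,0,640,400],T['d']);print(g,proj(p,X),onz(p,*g[0],.136))
w=[]
for v in (s,q):
    u=proj(v,X).astype(int);w.append(blob(v,[u[0]-14,u[1]-14,28,28],T['d']))
print(tri([ray(s,*w[0][0]),ray(q,*w[1][0])]))
for c in [[.4614,-.082,.012],[.475,.007,.012]]:
    u=proj(p,c);b=blob(p,[int(u[0])-9,max(0,int(u[1])-9),19,19],lambda r,g,b:r>110);print(u,b and (b[0],b[1],onz(p,*b[0],.012)))
E
```

```text
10.2 [ 0.448  -0.1733  0.2479] [-0.4135 -0.2019 -0.326 ] (array([320.3928, 145.0424,  -0.0849]), array([0.0016, 0.0008, 0.0029]))
(array([319.211 , 201.1046]), np.int32(2209), array([295, 174,  50,  56])) [318.9033 199.9996] [ 0.4476 -0.1729  0.136 ]Traceback (most recent call last):
  File "<stdin>", line 9, in <module>
TypeError: 'NoneType' object is not subscriptable
```

>>> arm_command([
  [40,18,0,0,0,0,80],
  [40,18,0,0,0,0,80],
  [40,18,0,0,0,0,80],
  [40,18,0,0,0,0,80],
  [40,18,0,0,0,0,80],
  [40,18,0,0,0,0,80],
  [40,18,0,0,0,0,80],
  [40,18,0,0,0,0,80],
])

```text
clock: 11.15
tool_pos: [0.6377, 0.1236, 0.245]
ee_rot: [0.758, 0.653, -0.001, -0.001]
wrist_force: [0.3, -0.8, -0.0]
gripper_width: 0.0802
finger_force: 0.0
```

>>> arm_command([
  [0,0,0,0,0,0,80],
  [0,0,0,0,0,0,80],
])

```text
clock: 11.35
tool_pos: [0.637, 0.1225, 0.245]
ee_rot: [0.757, 0.653, -0.002, -0.001]
wrist_force: [0.4, -0.5, 0.5]
gripper_width: 0.0803
finger_force: 0.0
```

```bash
python3 - <<'E'
from m import *
o=status.get_obs();print(o['clock'],o['tool_pos'])
p=snap('wrist');save(p,'w3')
X=np.array([.639,.122,.102]);u=proj(p,X).astype(int);b=blob(p,[u[0]-45,u[1]-45,90,90],T['b']);Y=onz(p,*b[0],.102);print(u,b,Y,delta([*Y[:2],.071],-8.7))
E
```

```text
11.35 [0.637  0.1225 0.245 ]
[321 187] (array([323.1005, 189.0812]), np.int32(1244), array([305, 169,  37,  41])) [0.6405 0.1207 0.102 ] (array([ -0.2563,   4.2655, 174.4857]), array([-0.003 ,  0.0009,  0.003 ]))
```

View pics/w3.png

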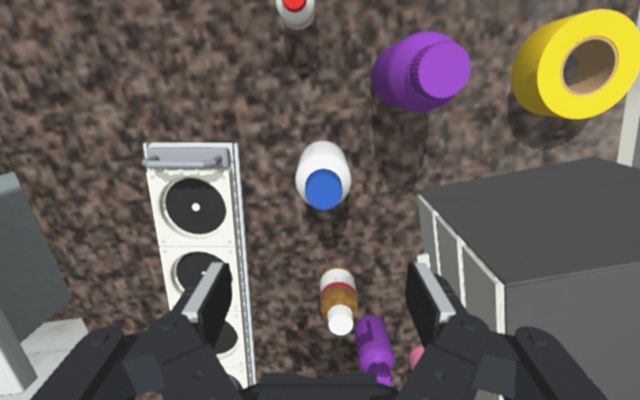

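The blue cap at (323,189) is centred under the gripper, with the purple look-alike and the drawers well clear. Descending.

>>> arm_command([
  [-0.5,4,40,0,0,0,80],
  [0,0,40,0,0,0,80],
  [0,0,40,0,0,0,80],
  [0,0,30,0,0,0,80],
  [0,0,23,0,0,0,80],
  [0,0,0,0,0,0,80],
  [0,0,0,0,0,0,80],
])

```text
clock: 12.1
tool_pos: [0.6413, 0.1198, 0.0746]
ee_rot: [0.758, 0.652, -0.0, -0.0]
wrist_force: [-0.1, -0.6, 1.0]
gripper_width: 0.08
finger_force: 0.0
```

>>> arm_command([
  [0,0,0,0,0,0,56],
  [0,0,0,0,0,0,48],
  [0,0,0,0,0,0,44],
  [0,0,0,0,0,0,44],
  [0,0,0,0,0,0,44],
  [0,0,0,0,0,0,44],
  [0,0,0,0,0,0,44],
])

```text
clock: 12.8
tool_pos: [0.6425, 0.1209, 0.0766]
ee_rot: [0.758, 0.653, 0.001, 0.001]
wrist_force: [-3.5, 0.2, 6.6]
gripper_width: 0.0514
finger_force: 41.0
```

>>> arm_command([
  [0,0,-10,0,0,0,44],
  [0,0,-20,0,0,0,44],
  [0,0,-20,0,0,0,44],
  [0,0,-10,0,0,0,44],
  [0,0,0,0,0,0,44],
  [0,0,0,0,0,0,44],
])

```text
clock: 13.4
tool_pos: [0.6411, 0.1208, 0.1337]
ee_rot: [0.758, 0.653, -0.0, -0.0]
wrist_force: [-0.5, 0.1, -2.1]
gripper_width: 0.0515
finger_force: 42.0
```

```bash
python3 - <<'E'
from m import *
o=status.get_obs();print(o['clock'],o['tool_pos'],o['wrist_force'],delta([.4611,-.0835,.132],-8.7))
E
```

```text
13.4 [0.6411 0.1208 0.1337] [-0.4854  0.0608 -2.1158] (array([-228.7762, -147.6749,    1.8921]), array([-0.0008,  0.0001,  0.0029]))
```

>>> arm_command([
  [-20,-12,0,0,0,0,44],
  [-35,-23,0,0,0,0,44],
  [-40,-26,0,0,0,0,44],
  [-40,-26,0,0,0,0,44],
  [-40,-26,0,0,0,0,44],
  [-34,-22,0,0,0,0,44],
  [-20,-12.5,0,0,0,0,44],
  [0,0,0,0,0,0,44],
])

```text
clock: 14.2
tool_pos: [0.4592, -0.085, 0.1328]
ee_rot: [0.759, 0.651, -0.001, -0.001]
wrist_force: [0.4, 0.2, -2.1]
gripper_width: 0.0512
finger_force: 42.5
```

```bash
python3 - <<'E'
from m import *
o=status.get_obs();print(o['clock'],o['tool_pos'],o['wrist_force'],delta([.4611,-.0837,.0875],-8.7))
p=snap('wrist')
for c in [[.475,.007,.012],[.488,.096,.012]]:
    u=proj(p,c);b=blob(p,[int(u[0])-9,max(0,int(u[1])-9),19,19],lambda r,g,b:r>110);print(u,b and (b[0],b[1],onz(p,*b[0],.012)))
E
```

```text
14.2 [ 0.4592 -0.085   0.1328] [ 0.4018  0.1961 -2.1381] (array([ 1.5297,  1.7752, 45.3394]), array([-0.0029, -0.0004, -0.0009]))
[320.8019  68.9382] (array([321.844 ,  71.5532]), np.int32(141), array([0.4755, 0.0052, 0.012 ]))
[320.0048 -90.1368] (array([319.7532,   3.6709]), np.int32(158), array([0.4803, 0.0466, 0.012 ]))
```

>>> arm_command([
  [1,1,18,0,0,0,44],
  [0,0,15,0,0,0,44],
  [0,0,6,0,0,0,44],
  [0,0,3,0,0,0,44],
  [0,0,1.5,0,0,0,44],
  [0,0,0,0,0,0,44],
  [0,0,0,0,0,0,44],
])

```text
clock: 14.95
tool_pos: [0.4633, -0.083, 0.0914]
ee_rot: [0.758, 0.653, 0.0, 0.001]
wrist_force: [-0.2, -0.6, -1.8]
gripper_width: 0.0514
finger_force: 42.6
```

>>> arm_command([
  [-0.5,-1.5,1.5,0,0,0,44],
  [0,0,1,0,0,0,44],
  [0,0,0.7,0,0,0,44],
  [0,0,0,0,0,0,44],
  [0,0,0,0,0,0,44],
])

```text
clock: 15.45
tool_pos: [0.4614, -0.0834, 0.0887]
ee_rot: [0.758, 0.653, -0.0, -0.0]
wrist_force: [-4.5, 1.1, 7.3]
gripper_width: 0.0509
finger_force: 43.3
```

Contact. Release, rise, then move over bottle a.

>>> arm_command([
  [0,0,0,0,0,0,58],
  [0,0,0,0,0,0,68],
  [0,0,0,0,0,0,78],
  [0,0,0,0,0,0,80],
  [0,0,-30,0,0,0,80],
  [0,0,-40,0,0,0,80],
  [0,0,-40,0,0,0,80],
  [0,0,-40,0,0,0,80],
])

```text
clock: 16.25
tool_pos: [0.461, -0.083, 0.239]
ee_rot: [0.758, 0.653, -0.0, -0.0]
wrist_force: [0.1, -0.8, -0.6]
gripper_width: 0.0799
finger_force: 0.0
```

```bash
python3 - <<'E'
from m import *
o=status.get_obs();print(o['clock'],o['tool_pos'],o['wrist_force'],delta([.638,-.031,.24],-8.7))
p=snap('wrist');b=blob(p,[200,100,240,200],T['b']);print(b,onz(p,*b[0],.114))
E
```

```text
16.25 [ 0.461 -0.083  0.239] [ 0.1256 -0.7741 -0.6011] (array([ 77.7401, 167.3407,  -1.005 ]), array([-0.0001, -0.0001,  0.0028]))
(array([316.1272, 194.8266]), np.int32(1407), array([297, 173,  39,  45])) [ 0.4594 -0.0831  0.114 ]
```

>>> arm_command([
  [17,37,0,0,0,0,72],
  [18,38,0,0,0,0,72],
  [18,38,0,0,0,0,72],
  [15,34,0,0,0,0,72],
  [10,20,0,0,0,0,72],
  [0,0,0,0,0,0,72],
  [0,0,0,0,0,0,72],
])

```text
clock: 17.0
tool_pos: [0.6377, -0.0308, 0.2368]
ee_rot: [0.758, 0.653, -0.001, -0.001]
wrist_force: [-0.6, -0.0, 0.1]
gripper_width: 0.0721
finger_force: 0.0
```

```bash
python3 - <<'E'
from m import *
o=status.get_obs();print(o['clock'],o['tool_pos'])
p=snap('wrist');save(p,'w4')
X=np.array([.638,-.03,.083]);u=proj(p,X).astype(int);b=blob(p,[u[0]-30,u[1]-30,60,60],T['a']);print(u,b)
for d in viewer.search_frame('bottle_a_center',p):print(np.round(d['box']),d['confidence'])
E
```

```text
17.0 [ 0.6377 -0.0308  0.2368]
[318 183] (array([317.4545, 184.2315]), np.int32(825), array([303, 168,  30,  34]))
[342. 210.  40.  66.] 0.93
[292. 147.  51.  54.] 0.68
[406. 250.  47.  57.] 0.59
```

View pics/w4.png

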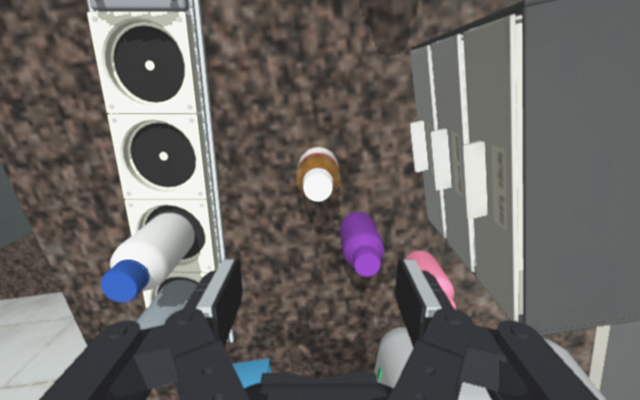

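The white cap at (317,184) is directly beneath the gripper, and the fingers clear the purple bottle.

>>> arm_command([
  [-0.5,0,40,0,0,0,72],
  [0,0,40,0,0,0,72],
  [0,0,40,0,0,0,72],
  [0,0,35,0,0,0,72],
  [0,0,25,0,0,0,72],
  [0,0,0,0,0,0,72],
  [0,0,0,0,0,0,72],
])

```text
clock: 17.8
tool_pos: [0.6377, -0.0317, 0.0583]
ee_rot: [0.758, 0.652, 0.0, 0.0]
wrist_force: [-0.7, -0.0, 0.1]
gripper_width: 0.0717
finger_force: 0.0
```

>>> arm_command([
  [0,0,0,0,0,0,52],
  [0,0,0,0,0,0,40],
  [0,0,0,0,0,0,34],
  [0,0,0,0,0,0,34],
  [0,0,0,0,0,0,34],
  [0,0,0,0,0,0,34],
  [0,0,0,0,0,0,34],
])

```text
clock: 18.5
tool_pos: [0.6391, -0.0316, 0.06]
ee_rot: [0.758, 0.653, 0.001, 0.001]
wrist_force: [-2.3, -0.1, 6.9]
gripper_width: 0.0414
finger_force: 39.6
```

>>> arm_command([
  [0,0,-10,0,0,0,34],
  [0,0,-20,0,0,0,34],
  [0,0,-20,0,0,0,34],
  [0,0,-10,0,0,0,34],
  [0,0,0,0,0,0,34],
  [0,0,0,0,0,0,34],
])

```text
clock: 19.1
tool_pos: [0.6376, -0.0312, 0.1172]
ee_rot: [0.758, 0.653, -0.0, -0.0]
wrist_force: [0.0, -0.6, -1.4]
gripper_width: 0.0412
finger_force: 40.2
```

```bash
python3 - <<'E'
from m import *
o=status.get_obs();print(o['clock'],o['tool_pos'],o['wrist_force'],delta([.4753,.0058,.12],-8.7))
E
```

```text
19.1 [ 0.6376 -0.0312  0.1172] [ 0.0049 -0.5738 -1.4249] (array([  12.5446, -165.9935,   -2.6928]), array([-0.0005, -0.    ,  0.0029]))
```

>>> arm_command([
  [2,-20,0,0,0,0,34],
  [3,-36,0,0,0,0,34],
  [3,-40,0,0,0,0,34],
  [3,-40,0,0,0,0,34],
  [1.5,-30,0,0,0,0,34],
  [0,0,0,0,0,0,34],
  [0,0,0,0,0,0,34],
])

```text
clock: 19.8
tool_pos: [0.4751, 0.0058, 0.117]
ee_rot: [0.758, 0.653, -0.0, -0.0]
wrist_force: [0.9, -0.1, -1.8]
gripper_width: 0.0413
finger_force: 40.4
```

>>> arm_command([
  [0,0,18,0,0,0,34],
  [0,0,15,0,0,0,34],
  [0,0,6,0,0,0,34],
  [0,0,2,0,0,0,34],
  [0,0,0,0,0,0,34],
  [0,0,0,0,0,0,34],
])

```text
clock: 20.4
tool_pos: [0.4764, 0.0055, 0.0772]
ee_rot: [0.758, 0.653, 0.0, 0.001]
wrist_force: [-1.0, 0.4, -0.8]
gripper_width: 0.0412
finger_force: 40.4
```

>>> arm_command([
  [0,-0.5,2.5,0,0,0,34],
  [0,0,1.2,0,0,0,34],
  [0,0,0.8,0,0,0,34],
  [0,0,0.5,0,0,0,34],
  [0,0,0,0,0,0,34],
  [0,0,0,0,0,0,34],
])

```text
clock: 21.0
tool_pos: [0.4752, 0.0058, 0.0721]
ee_rot: [0.758, 0.653, -0.0, -0.0]
wrist_force: [-3.0, 0.2, 5.6]
gripper_width: 0.0414
finger_force: 41.0
```

>>> arm_command([
  [0,0,0,0,0,0,48],
  [0,0,0,0,0,0,58],
  [0,0,0,0,0,0,68],
  [0,0,0,0,0,0,70],
  [0,0,-30,0,0,0,70],
  [0,0,-40,0,0,0,70],
  [0,0,-40,0,0,0,70],
  [0,0,-40,0,0,0,70],
])

```text
clock: 21.8
tool_pos: [0.4748, 0.0058, 0.223]
ee_rot: [0.758, 0.653, -0.0, -0.0]
wrist_force: [0.5, 0.0, 0.2]
gripper_width: 0.0704
finger_force: 0.0
```

```bash
python3 - <<'E'
from m import *
o=status.get_obs();print(o['clock'],o['tool_pos'],o['wrist_force'],delta([.638,.275,.225],-8.7))
p=snap('wrist');b=blob(p,[290,150,60,80],T['a']);print(b,onz(p,*b[0],.095))
for c in [[.4885,.094,.012]]:
    u=proj(p,c);b=blob(p,[int(u[0])-9,max(0,int(u[1])-9),19,19],lambda r,g,b:r>110);print(u,b and (b[0],b[1],onz(p,*b[0],.012)))
E
```

```text
21.8 [0.4748 0.0058 0.223 ] [0.5045 0.0243 0.166 ] (array([290.4161, 121.4302,  -2.0068]), array([-0.0001, -0.    ,  0.0029]))
(array([318.6156, 203.2226]), np.int32(2318), array([290, 175,  60,  55])) [ 0.474  -0.0027  0.095 ]
[318.5867  77.6787] (array([318.9355,  77.9032]), np.int32(93), array([0.4888, 0.0938, 0.012 ]))
```

>>> arm_command([
  [35,14,0,0,0,0,68],
  [40,17,0,0,0,0,68],
  [44,18,0,0,0,0,68],
  [44,18,0,0,0,0,68],
  [44,18,0,0,0,0,68],
  [43,18,0,0,0,0,68],
  [40,18,0,0,0,0,68],
  [0,0,0,0,0,0,68],
])

```text
clock: 22.65
tool_pos: [0.6389, 0.2784, 0.2197]
ee_rot: [0.757, 0.654, 0.0, -0.0]
wrist_force: [-1.3, -0.8, -0.4]
gripper_width: 0.068
finger_force: 0.0
```

```bash
python3 - <<'E'
from m import *
o=status.get_obs();print(o['clock'],o['tool_pos'])
p=snap('wrist');save(p,'w5')
X=np.array([.638,.276,.056]);u=proj(p,X).astype(int);b=blob(p,[u[0]-45,u[1]-45,90,90],T['c']);Y=onz(p,*b[0],.056);print(u,b,Y,delta([*Y[:2],.042],-8.7))
E
```

```text
22.65 [0.6389 0.2784 0.2197]
[317 183] (array([318.221 , 184.9308]), np.int32(448), array([307, 173,  23,  25])) [0.6384 0.2749 0.056 ] (array([ -1.3346,   0.7813, 177.8941]), array([-0.0014,  0.0006,  0.0055]))
```

View pics/w5.png

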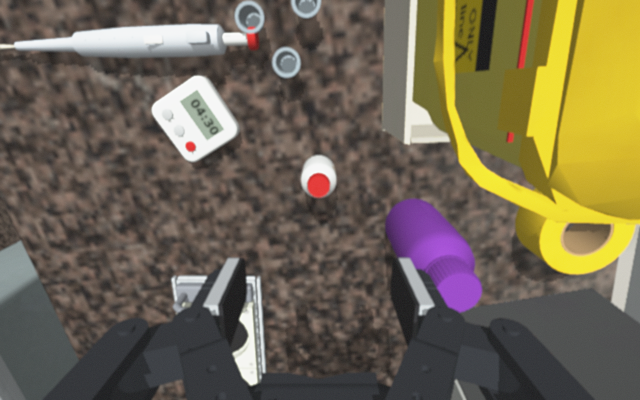

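```bash
python3 - <<'E'
from m import *
s=snap('scene');p=snap('wrist')
for u in [(75,262),(157,240)]:print(onz(s,*u,0))
for z in (.0,.06,.08):print(z,onz(s,157,208,z),onz(p,390,142,z))
print('flange',tri([ray(s,127,160),ray(p,460,182)]), [ (z,onz(s,127,160,z),onz(s,36,178,z)) for z in (.15,.2)])
print(onz(p,415,100,.2),onz(p,415,100,.1),np.array(p['hand_eye']))
E
```

```text
[0.765  0.4913 0.    ]
[0.7315 0.3104 0.    ]
0.0 [0.8359 0.2832 0.    ] [0.7155 0.2899 0.    ]
0.06 [0.7722 0.2805 0.06  ] [0.7042 0.3015 0.06  ]
0.08 [0.751  0.2795 0.08  ] [0.7004 0.3054 0.08  ]
flange [0.697  0.3052 0.2565] [(0.15, array([0.8642, 0.2977, 0.15  ]), array([0.9068, 0.4873, 0.15  ])), (0.2, array([0.7951, 0.2936, 0.2   ]), array([0.834 , 0.4669, 0.2   ]))]
[0.6897 0.3449 0.2   ] [0.7166 0.3366 0.1   ] [[-0.0001 -0.9451 -0.3266  0.0829]
 [ 1.     -0.0001  0.0002  0.0002]
 [-0.0002 -0.3266  0.9451 -0.1265]
 [ 0.      0.      0.      1.    ]]
```

The red cap at (318,185) is beneath the gripper. The bin's flange is close to the camera side, so I'll yaw about 40° away from it before descending.

>>> arm_command([
  [-3.5,-0.5,0,0,0,-0.14,64],
  [0,0,0,0,0,-0.14,64],
  [0,0,0,0,0,-0.14,64],
  [0,0,0,0,0,-0.14,64],
  [0,0,0,0,0,-0.14,64],
  [0,0,0,0,0,0,64],
  [0,0,0,0,0,0,64],
])

```text
clock: 23.5
tool_pos: [0.6366, 0.2702, 0.2219]
ee_rot: [0.49, 0.872, 0.0, 0.0]
wrist_force: [-0.0, 0.0, -0.4]
gripper_width: 0.0644
finger_force: 0.0
```

```bash
python3 - <<'E'
from m import *
o=status.get_obs();print(o['clock'],o['tool_pos'])
p=snap('wrist')
X=np.array([.638,.275,.056]);u=proj(p,X).astype(int);b=blob(p,[u[0]-45,u[1]-45,90,90],T['c']);Y=onz(p,*b[0],.056);print(u,b,Y,delta([*Y[:2],.042]))
E
```

```text
23.5 [0.6366 0.2702 0.2219]
[323 177] (array([323.9751, 177.4059]), np.int32(441), array([313, 166,  23,  24])) [0.6388 0.275  0.056 ] (array([  2.8213,   4.2298, 179.8555]), '')
```

>>> arm_command([
  [3,4,35,0,0,0,64],
  [0,0,40,0,0,0,64],
  [0,0,40,0,0,0,64],
  [0,0,35,0,0,0,64],
  [0,0,22,0,0,0,64],
  [0,0,7,0,0,0,64],
  [0,0,0,0,0,0,64],
  [0,0,0,0,0,0,64],
])

```text
clock: 24.35
tool_pos: [0.6399, 0.2761, 0.0445]
ee_rot: [0.488, 0.873, 0.001, 0.001]
wrist_force: [-0.1, -0.1, -0.2]
gripper_width: 0.0642
finger_force: 0.0
```

>>> arm_command([
  [0,0,0,0,0,0,44],
  [0,0,0,0,0,0,32],
  [0,0,0,0,0,0,26],
  [0,0,0,0,0,0,26],
  [0,0,0,0,0,0,26],
  [0,0,0,0,0,0,26],
  [0,0,0,0,0,0,26],
])

```text
clock: 25.05
tool_pos: [0.6398, 0.2761, 0.0445]
ee_rot: [0.488, 0.873, 0.001, 0.001]
wrist_force: [-1.1, -1.7, 7.0]
gripper_width: 0.033
finger_force: 40.1
```

>>> arm_command([
  [0,0,-10,0,0,0,26],
  [0,0,-20,0,0,0,26],
  [0,0,-25,0,0,0,26],
  [0,0,-15,0,0,0,26],
  [0,0,0,0,0,0,26],
  [0,0,0,0,0,0,26],
])

```text
clock: 25.65
tool_pos: [0.6385, 0.2758, 0.1128]
ee_rot: [0.488, 0.873, 0.0, 0.0]
wrist_force: [0.0, -0.4, -1.7]
gripper_width: 0.0328
finger_force: 39.8
```

```bash
python3 - <<'E'
from m import *
o=status.get_obs();print(o['clock'],o['tool_pos'],o['wrist_force'],delta([.4888,.0943,.115],-8.7))
E
```

```text
25.65 [0.6385 0.2758 0.1128] [ 0.0314 -0.3539 -1.7187] (array([ -76.2652, -222.621 ,   -2.2422]), array([ 0.0003, -0.    ,  0.7028]))
```

>>> arm_command([
  [-7,-20,0,0,0,0,26],
  [-12,-36,0,0,0,0,26],
  [-14,-42,0,0,0,0,26],
  [-14,-42,0,0,0,0,26],
  [-14,-42,0,0,0,0,26],
  [-10,-26,0,0,0,0,26],
  [-5,-14.5,0,0,0,0,26],
  [0,0,0,0,0,0,26],
])

```text
clock: 26.45
tool_pos: [0.4875, 0.0938, 0.1116]
ee_rot: [0.489, 0.872, -0.0, -0.001]
wrist_force: [0.3, 0.5, -0.4]
gripper_width: 0.0332
finger_force: 40.0
```

>>> arm_command([
  [0,0,0,0,0,0.14,26],
  [0,0,0,0,0,0.14,26],
  [0,0,0,0,0,0.14,26],
  [0,0,0,0,0,0.14,26],
  [0,0,0,0,0,0.14,26],
  [0,0,0,0,0,0,26],
  [0,0,0,0,0,0,26],
])

```text
clock: 27.15
tool_pos: [0.4894, 0.0952, 0.1125]
ee_rot: [0.757, 0.654, 0.0, -0.0]
wrist_force: [-0.1, 0.3, -1.0]
gripper_width: 0.0329
finger_force: 39.9
```

```bash
python3 - <<'E'
from m import *
o=status.get_obs();print(o['clock'],o['tool_pos'],o['wrist_force'],delta([.4888,.0943,.0565],-8.7))
p=snap('wrist');save(p,'w6')
E
```

```text
27.15 [0.4894 0.0952 0.1125] [-0.1075  0.3337 -1.0151] (array([-0.9672, -0.4149, 55.9655]), array([-0.    , -0.0002,  0.0065]))
```

View pics/w6.png

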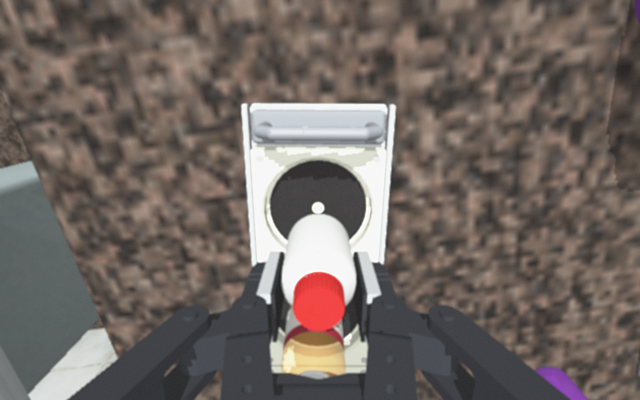

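Bottle c (320,270) is in line over well 1, with the dot at (318,207). Lowering.

>>> arm_command([
  [-1,-0.5,20,0,0,0,26],
  [0,0,20,0,0,0,26],
  [0,0,9,0,0,0,26],
  [0,0,3,0,0,0,26],
  [0,0,1.5,0,0,0,26],
  [0,0,0.5,0,0,0,26],
  [0,0,0,0,0,0,26],
  [0,0,0,0,0,0,26],
])

```text
clock: 28.0
tool_pos: [0.4887, 0.0937, 0.0592]
ee_rot: [0.758, 0.653, 0.0, 0.0]
wrist_force: [0.0, 0.9, -1.8]
gripper_width: 0.0329
finger_force: 39.9
```

>>> arm_command([
  [0,0,1.2,0,0,0,26],
  [0,0,0.8,0,0,0,26],
  [0,0,0.7,0,0,0,26],
  [0,0,0,0,0,0,26],
  [0,0,0,0,0,0,26],
])

```text
clock: 28.5
tool_pos: [0.4884, 0.0937, 0.0565]
ee_rot: [0.758, 0.653, -0.0, -0.0]
wrist_force: [-2.7, 0.4, 5.1]
gripper_width: 0.0327
finger_force: 40.5
```

>>> arm_command([
  [0,0,0,0,0,0,40],
  [0,0,0,0,0,0,50],
  [0,0,0,0,0,0,60],
  [0,0,0,0,0,0,64],
  [0,0,-30,0,0,0,64],
  [0,0,-40,0,0,0,64],
  [0,0,-40,0,0,0,64],
  [0,0,-40,0,0,0,64],
])

```text
clock: 29.3
tool_pos: [0.4879, 0.0937, 0.2073]
ee_rot: [0.758, 0.653, -0.0, -0.0]
wrist_force: [0.4, -0.7, 0.2]
gripper_width: 0.0643
finger_force: 0.0
```

>>> arm_command([
  [0,0,-40,0,0,0,64],
  [40,0,-20,0,0,0,64],
  [40,0,0,0,0,0,64],
  [40,0,0,0,0,0,64],
  [0,0,0,0,0,0,64],
  [0,0,0,0,0,0,64],
])

```text
clock: 29.9
tool_pos: [0.5058, 0.2129, 0.2655]
ee_rot: [0.757, 0.653, -0.0, -0.0]
wrist_force: [0.4, -0.1, -0.8]
gripper_width: 0.0639
finger_force: 0.0
```

```bash
python3 - <<'E'
from m import *
o=status.get_obs();print(o['clock'],o['tool_pos'])
p=snap('wrist');s=snap('scene');save(s,'s9');q=snap('side')
a=cv2.resize(s['img'][130:320,210:450],None,fx=2.5,fy=2.5);b=cv2.resize(q['img'][140:310,190:390],None,fx=2.5,fy=2.5)
cv2.imwrite('pics/e1.png',a[:,:,::-1]);cv2.imwrite('pics/e2.png',b[:,:,::-1])
for v in(s,q):print([(np.round(d['box']).tolist(),round(d['confidence'],2)) for d in viewer.search_frame('tube_rack',v)])
E
```

```text
29.9 [0.5058 0.2129 0.2655]
[]
[([381.0, 244.0, 84.0, 69.0], 0.96)]
```

View pics/e1.png

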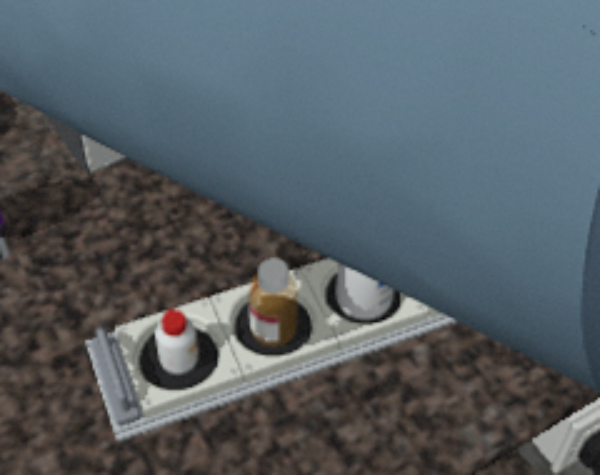

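View pics/e2.png

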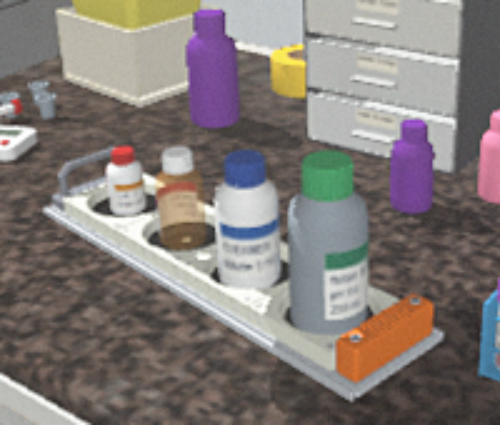

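Both views show all four bottles upright and centred in their wells, with d beside the orange dock and falling to c beside the handle. The detected rack box matches its first position.

```bash
python3 -c "
from bench import bot;print(bot.hand_in())"
```

```text
the job is handed in; nothing more can be done
None
```

The job is handed in: all four bottles stand upright and centred in their wells, in falling order of height from the orange dock (green, blue, white, red cap). Nothing was knocked over, the tube rack was left as it stood, and it took about 30 s of the 96 s; the interface returned no verdict.

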